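# Build an alternating disc-spring pack on a spindle

### The job

One coned disc spring hangs loose on the horizontal spindle of the assembly stand, its hollow side towards the free end. Thread the two discs from the rack on after it so that the hollow sides alternate - the second disc's hollow side towards the stand's shoulder, the third's towards the free end - and then push the three along the spindle until the pack is closed up, touching one another and the shoulder. Leave the pack hanging free, and everything else on the bench where it is.

Things in the scene. Friction and masses are not known exactly. Their poses are not given: they have to be found in the camera images.
- disc_1_center (a point): coned disc spring, grey steel ring dished like a shallow bowl: 66 mm outside, 22 mm bore, 8 mm thick, 14 mm overall along its axis, 0.19 kg. Point on its axis half-way along the 14 mm; x = disc axis, out of the hollow side. The 8 mm wide rim spans x -1 to +7 mm, the bore edge -7 to +1. Hangs loose on the spindle, hollow side to the free end, 12 to 24 mm from the shoulder.
- disc_2_center (a point): coned disc spring, grey steel ring dished like a shallow bowl: 66 mm outside, 22 mm bore, 8 mm thick, 14 mm overall along its axis, 0.19 kg. Point on its axis half-way along the 14 mm; x = disc axis, out of the hollow side. The 8 mm wide rim spans x -1 to +7 mm, the bore edge -7 to +1. Stands on edge in the rack, axis level, centre 46 mm up.
- disc_3_center (a point): coned disc spring, grey steel ring dished like a shallow bowl: 66 mm outside, 22 mm bore, 8 mm thick, 14 mm overall along its axis, 0.19 kg. Point on its axis half-way along the 14 mm; x = disc axis, out of the hollow side. The 8 mm wide rim spans x -1 to +7 mm, the bore edge -7 to +1. Stands on edge in the rack, axis level, centre 46 mm up. Twin of disc 2, facing the other way; either may go on second.
- rack: aluminium rack, fixed: base 136 x 64 x 8 mm, origin at the centre of its underside, x along its length. Two rails along x, 18 mm either side of the middle, carry two discs on edge at x = -30 and +30 mm, axes along x, 4 pegs (32 mm high) beside each. Either place may hold either disc. Take a disc from above across its diameter (level with its axis) and lift straight up.
- stand: grey assembly stand, fixed: base 150 x 72 x 12 mm, origin on the bench under it, x along the spindle towards its free end. The bearing block (60 mm wide, 105 mm high) is at the -x end.
- spindle_root (a point): point on the spindle's axis in the plane of the shoulder (a steel collar 40 mm across), 75 mm above the bench; x along the spindle to its free end, z up. The spindle is steel, 17 mm in diameter, 102 mm long from here to its tip. In the closed pack the disc centres lie 7, 21 and 35 mm from here; discs hang 2.5 mm low. They slide along it with a push of a few N.
- spindle_tip (a point): tip of the spindle's free end on its axis; the last 12 mm taper from 17 to 9 mm diameter. Axes as at spindle_root.
- tape_1: bystander: roll of tan tape, 96 mm across, 25 mm high, lying between the task's things; origin at the centre of its underside
- wrench: bystander: steel spanner 160 mm long lying along the bench's front edge; origin at the centre of its underside
- forceps: bystander: steel forceps 125 mm long lying on the bench; origin at the centre of its underside
- bottle_small: bystander: small white bottle, 40 mm across, 75 mm high; origin at the centre of its underside
- marker_0: bystander: lab marker, 135 mm long, lying on the bench; origin at the centre of its underside
Things that resemble listed ones, but are neither listed nor needed, are in the scene too. What is shaped like the part that bears disc_2_center but red is not meant.

How it is judged:
By the outcome, as a careful person would: the job done as asked, in the order asked, and still so for the second after the job is handed in, with the robot touching nothing.
It also fails if it takes over 64 s, if anything falls off the work surface, if the arm or the gripper's body presses on something with over 40 N, if the wrist force passes 120 N, or if a joint passes its speed limit or range.

### The arm

A 6-joint arm with a two-finger parallel gripper is mounted at the origin on a cart in front of the work surface, level with it; the furniture and walls round the work are solid. World frame = base frame: x ahead of the robot, y to its left, z up, the work surface at z = 0. Lengths are in m, angles in rad, forces in N, time in s.
With the tool pointing down it reaches from about 0.35 to 0.8 m from the base axis. Payload 7.3 kg.
Tool frame: the origin (TCP) lies on the front face of the gripper's body, between the roots of the fingers; the fingertips stand 73 mm ahead of it and the grasp point (between the pads) lies 54 mm ahead of it; z points along the fingers, y is the line along which they close (so a half turn about z gives the same grasp; the last joint's range is limited). The gripper opens to 85 mm and grips with 20 to 120 N. Pads are 22 mm wide; open, the fingers measure 114 mm over their backs; the gripper's body (76 mm by 85 mm) begins 54 mm behind the grasp point. The pads swing forward as they close: fully open they stand 13 mm farther back than shut.
Start: joints at [1.078, 0.342, 1.524, -0, 1.275, -0.146], TCP at [0.178, 0.494, 0.304] pointing down, gripper open.
Joint ranges: [-2.53, 2.53], [-0.77, 2.02], [0.04, 2.7], [-1, 4.14], [0.28, 2.66], [-3.11, 3.11]. Speed limits (rad/s): [2.57, 2.57, 3.14, 3.14, 3.14, 3.14].

### API

Orientations are given as a unit quaternion [x, y, z, w].
In Python, from cell import read_state, vision, job, nets gives the robot as it stands. The module is installed in compiled form; this text tells all that it offers.
- The arm moves only by the tool play_rows, never from a script. Its argument "commands" is a list that holds one entry, the list of rows, each a list of 7 numbers: the shift along the world's x, y, z in m, then the turn, a rotation vector about the world's x, y, z in degrees, then the gripper command: -1 is shut, 1 is fully open, values between are in proportion. A call has 1 to 8 rows; each row is the pose to reach, as a shift and turn from the pose commanded when the call began; what a row does not reach only later rows make up. A row lasts 1/12 s, in which the tool goes at most 41.7 mm and 7.16 degrees, less where a joint would pass 70% of its speed; a pose out of reach is approached as far as the arm can. A call with a gripper value outside its range is refused whole. The fingers move at their own pace and stop on an object; the grip force is fixed at half the most. Time passes only in rows, so rows that repeat a pose let the fingers close. It gives the time, the measured TCP pose, the force, the opening and the grip force at its end, in the units of the state.
- read_state(): the state, without advancing time (a new reading comes with each control period).
- vision.get_image(name): name is "scene" or "top" or "wrist"; returns the picture (420x560x3 uint8, red, green, blue); there is no depth.
- vision.camera_params(name): a dict with "intrinsics" (3x3 intrinsics, pixels), "R" (3x3) and "t" (3): a world point X has camera coordinates R X + t; the wrist camera has in their place "mount" (4x4, takes a point from camera to tool coordinates, whose origin is the TCP and whose axes are the flange's). Camera axes: x right, y down, z forward; pixel columns grow to the right and rows downward; lengths in m; the calibration is good to about 2 mm. A picture is of the moment at which its call begins: read the wrist's pose just before it. camera_params takes no time and is no camera call.
- job.close_job(): hands the job in; it is judged then, once.
Trained networks look in the newest picture that a camera, given by its name, has taken for a name from the list of things; names that differ only in an ending like _2 or _b are one class to them, and where a whole thing is asked for, a point or a joint stands for the part that bears it (a point fixed in the world has none). Each returns a list of dicts, best first, with "conf" (0 to 1); they miss things now and then, are a little off and sometimes report something else, mostly with a low value. They report only what shows in the picture. A call takes as long as a camera call. They do not tell look-alikes from the thing itself.
- nets.recognise(query, camera): "centre" ([column, row] in pixels, amid what is visible of it).
- nets.pinpoint(query, camera): "centre" ([column, row] in pixels: a listed point, or the origin of a listed thing).
The state is a dict: "clock": time; "qpos": joint angles; "joint_velocities": joint speeds; "joint_torque": joint torques, N m; "tool_pos": TCP position; "ee_rot": TCP orientation; "ft_force": force on the tool from outside, world axes, zero at the start; "wrist_torque": the same for the moment, N m; "opening": opening from 0.0 (shut) to 1.0 (fully open); "finger_force": force on a finger pad.
Only numpy, scipy, OpenCV 4.12 (cv2) and the standard library are available. Lean on these libraries where they do the work, as an engineer would, in place of code of your own. Each camera call takes 0.05 s, during which the arm holds its last target. There are 200 camera calls.

## Working session

There is one attempt and no reset: what is moved stays moved. The work goes in short steps, Python scripts to look and compute and a tool call to move; the robot and the scene stay as the last step left them, time stands still between calls to the robot, and variables do not carry over. Pictures are saved under pics/ and viewed, at most 10 in all, crops included, and the job is handed in when it is done.

Besides the shell and the picture viewer there is one more tool, called after "Request:" as name(argument=value, ...), one argument or row to a line, values as JSON. play_rows: Moves the arm, as the interface text tells. Its arguments: {"type":"object","properties":{"commands":{"type":"array"}},"required":["commands"]}

```bash
mkdir -p pics; cat > h.py <<'E'
import numpy as np, cv2
from scipy.spatial.transform import Rotation as Rn
from cell import read_state, vision, job, nets
def cam(n):
    p=vision.camera_params(n); K=np.array(p["intrinsics"])
    if n=="wrist":
        s=read_state(); M=np.array(p["mount"]); T=np.eye(4); T[:3,:3]=Rn.from_quat(s["ee_rot"]).as_matrix(); T[:3,3]=s["tool_pos"]
        W=np.linalg.inv(T@M); return K,W[:3,:3],W[:3,3]
    return K,np.array(p["R"]),np.array(p["t"])
def ray(c,px):
    K,R,t=c; d=R.T@np.linalg.solve(K,[px[0],px[1],1.]); return -R.T@t,d/np.linalg.norm(d)
def tri(obs):
    A=np.zeros((3,3));b=np.zeros(3);L=[ray(c,p) for c,p in obs]
    for o,d in L:
        P=np.eye(3)-np.outer(d,d);A+=P;b+=P@o
    X=np.linalg.solve(A,b); return X,max(np.linalg.norm((np.eye(3)-np.outer(d,d))@(X-o)) for o,d in L)
def atz(c,px,z):
    o,d=ray(c,px); return o+d*(z-o[2])/d[2]
def proj(c,X):
    K,R,t=c; q=K@(R@np.array(X)+t); return q[:2]/q[2]
def snap(n,f): 
    im=vision.get_image(n); cv2.imwrite("pics/"+f,im[:,:,::-1]); return im
E
python3 - <<'E'
from h import *
s=read_state(); print(s["ee_rot"],s["tool_pos"])
ims=[]
for n in ("scene","top"):
    c=cam(n); im=snap(n,n+"0.png"); print(n,"campos",(-c[1].T@c[2]).round(3), "fwd",c[1][2].round(2),c[0][0,0])
    for q in ("disc_1_center","rack","stand","spindle_root","spindle_tip","tape_1"):
        for d in nets.pinpoint(q,n)[:5]: print(q,np.round(d["centre"],1),round(d["conf"],2))
E
```

```text
[ 1.72555473e-01  9.84999487e-01 -7.46623765e-04 -2.48724611e-04] [0.17828914 0.49349142 0.30320669]
scene campos [-0.121 -0.253  0.926] fwd [ 0.61  0.3  -0.74] 543.0845221624809
disc_1_center [215.1 183.6] 0.84
rack [312.4 239.8] 0.86
rack [260.5 166.8] 0.34
stand [220.7 201.7] 0.73
stand [224.4 173.2] 0.4
stand [153.8 248.6] 0.4
spindle_root [221.7 172.8] 0.97
spindle_tip [190.1 201.3] 0.78
spindle_tip [217.5 180.3] 0.29
tape_1 [233.6 260.9] 0.94
tape_1 [150.8 251.4] 0.6
tape_1 [290.8 189.6] 0.41
top campos [0.468 0.078 1.019] fwd [ 0.14  0.01 -0.99] 391.8837124317637
disc_1_center [225.  205.3] 0.53
disc_1_center [269.4 268.1] 0.31
rack [324.6 225. ] 0.87
stand [230.8 215.6] 0.8
stand [283.1 177.6] 0.54
spindle_root [228.7 200.6] 0.97
spindle_root [216.4 242. ] 0.63
spindle_tip [218.5 240.1] 0.6
tape_1 [268.8 266.4] 0.87
```

View pics/scene0.png

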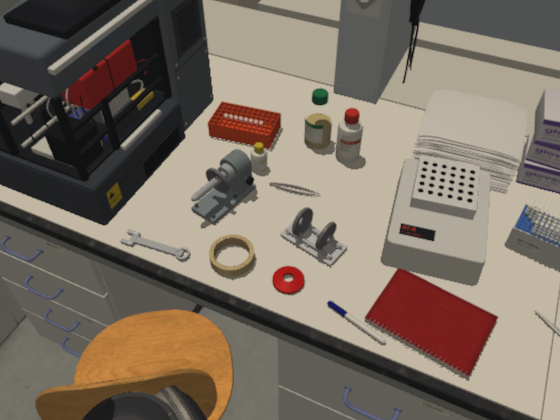

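View pics/top0.png

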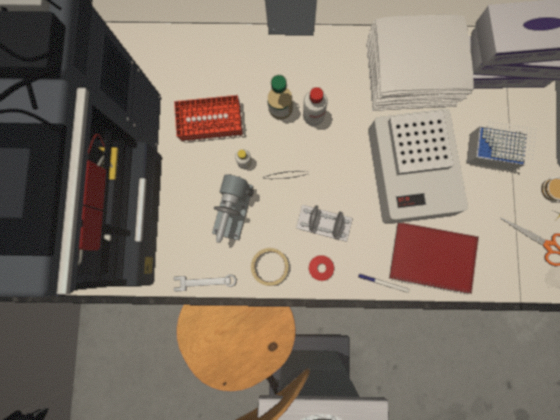

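```bash
python3 - <<'E'
from h import *
S,T=cam("scene"),cam("top")
for n,a,b in (("d1",(215.1,183.6),(225,205.3)),("rack",(312.4,239.8),(324.6,225)),("stand",(220.7,201.7),(230.8,215.6)),("root",(221.7,172.8),(228.7,200.6)),("tip",(190.1,201.3),(218.5,240.1)),("tape",(233.6,260.9),(268.8,266.4))):
    X,r=tri([(S,a),(T,b)]); print(n,X.round(4),round(r,4))
E
```

```text
d1 [0.6183 0.2545 0.0448] 0.0046
rack [ 0.5769 -0.0017  0.0187] 0.0008
stand [0.6    0.2398 0.0081] 0.0012
root [0.6251 0.2389 0.0795] 0.0036
tip [0.5288 0.2632 0.0679] 0.005
tape [ 0.4709  0.1383 -0.007 ] 0.0018
```

Both views agree. The stand is at scene (221,190) / top (232,212), with its spindle pointing to the robot. The rack with two grey discs is at scene (313,235) / top (325,222). Look-alikes for the rack discs: the red disc on the bench at scene (289,280) / top (321,267), which isn't wanted, the tape at (233,255), and disc 1 already on the spindle at (215,184). I choose the two grey ones in the rack.

Request:
play_rows(
  commands=[
    [[0.02, -0.035, 0.01, 0, 0, 0, 1], [0.04, -0.07, 0.02, 0, 0, -7, 1], [0.06, -0.105, 0.03, 0, 0, -14, 1], [0.085, -0.14, 0.04, 0, 0, -21, 1], [0.105, -0.175, 0.05, 0, 0, -28, 1], [0.125, -0.21, 0.06, 0, 0, -35, 1], [0.15, -0.245, 0.07, 0, 0, -42, 1], [0.17, -0.28, 0.08, 0, 0, -49, 1]],
  ],
)

```text
clock: 1.37
tool_pos: [0.3469, 0.2159, 0.3836]
ee_rot: [0.568, 0.823, 0.001, 0.0]
ft_force: [1.3, 0.5, -1.2]
opening: 1.002
finger_force: 0.0
```

Request:
play_rows(
  commands=[
    [[0.02, -0.03, 0, 0, 0, -7, 1], [0.04, -0.06, 0, 0, 0, -14, 1], [0.06, -0.09, 0, 0, 0, -21, 1], [0.08, -0.12, 0, 0, 0, -28, 1], [0.08, -0.12, 0, 0, 0, -28, 1]],
  ],
)

```text
clock: 1.78
tool_pos: [0.4289, 0.0931, 0.3826]
ee_rot: [0.752, 0.659, -0.0, 0.001]
ft_force: [-0.6, 0.5, 0.1]
opening: 1.003
finger_force: 0.0
```

```bash
python3 - <<'E'
from h import *
print(np.array(vision.camera_params("wrist")["mount"]).round(3).tolist())
s=read_state(); print(s["tool_pos"],s["ee_rot"],s["clock"],s["opening"],s["ft_force"])
c=cam("wrist"); snap("wrist","w1.png")
for n,X in (("rack",(.577,-.002,0)),("root",(.625,.239,.075)),("tip",(.529,.263,.075))): print(n,proj(c,X))
for q in ("disc_2_center","rack","spindle_root","spindle_tip"):
    for d in nets.pinpoint(q,"wrist")[:4]: print(q,np.round(d["centre"],1),round(d["conf"],2))
E
```

```text
[[-0.0, -0.947, -0.322, 0.083], [1.0, -0.001, 0.002, 0.0], [-0.002, -0.322, 0.947, -0.07], [0.0, 0.0, 0.0, 1.0]]
[0.42888249 0.09314941 0.38257711] [ 7.51947173e-01  6.59222247e-01 -2.39336639e-04  1.19197685e-03] 1.7833 1.003296464333162 [-0.57985782  0.49786289  0.05576515]
rack [391.15103654 211.77954188]
root [454.49013654  12.29281501]
tip [360.54792975  -0.36303609]
disc_2_center [320.3 214.5] 0.75
disc_2_center [403. 242.] 0.69
rack [398.  208.8] 0.81
rack [436.3  13.3] 0.74
spindle_root [457.4  10.3] 0.79
spindle_tip [360.7   0. ] 0.79
```

View pics/w1.png

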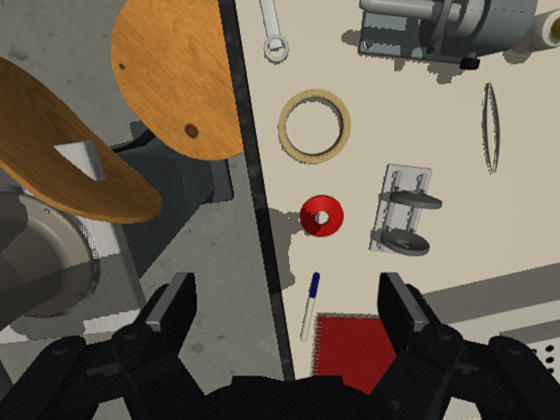

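The wrist view shows the rack at (400,215), grey discs at about (415,200) and (406,242), the red look-alike at (322,216) and the stand at the top edge. Next I'll take closer views.

```bash
python3 - <<'E'
from h import *
s=read_state();p=vision.camera_params("wrist");K=np.array(p["intrinsics"]);M=np.array(p["mount"])
R0=Rn.from_quat(s["ee_rot"])
def cp(sh,yaw):
    T=np.eye(4);T[:3,:3]=(Rn.from_rotvec([0,0,np.radians(yaw)])*R0).as_matrix();T[:3,3]=s["tool_pos"]+np.array(sh);W=np.linalg.inv(T@M);return K,W[:3,:3],W[:3,3]
for sh,yaw in (((.15,-.05,-.13),-6),((.15,-.12,-.13),-6),((.15,.16,-.08),-6),((.15,.11,-.08),-6)):
    c=cp(sh,yaw);print(sh,[proj(c,X).round() for X in ((.577,-.002,.046),(.57,.03,.046),(.625,.239,.075),(.529,.263,.075))])
E
```

```text
(0.15, -0.05, -0.13) [array([299., 247.]), array([284., 218.]), array([295., -91.]), array([136., -95.])]
(0.15, -0.12, -0.13) [array([283., 177.]), array([266., 144.]), array([ 269., -245.]), array([  89., -251.])]
(0.15, 0.16, -0.08) [array([331., 372.]), array([321., 354.]), array([339., 200.]), array([238., 198.])]
(0.15, 0.11, -0.08) [array([324., 342.]), array([313., 323.]), array([330., 150.]), array([224., 147.])]
```

```bash
cat > look.py <<'E'
from h import *; import sys,pickle
tag=sys.argv[1]; qs=sys.argv[2:]
c=cam("wrist"); snap("wrist",tag+".png"); out={}
for q in qs:
    out[q]=[(d["centre"],d["conf"]) for d in nets.pinpoint(q,"wrist")[:4]]
    print(tag,q,[(np.round(a,1).tolist(),round(b,2)) for a,b in out[q]])
pickle.dump((c,out),open(tag+".pkl","wb"))
E
```

Request:
play_rows(
  commands=[
    [[0.03, 0.025, -0.02, 0, 0, -2, 1], [0.06, 0.05, -0.04, 0, 0, -4, 1], [0.09, 0.08, -0.06, 0, 0, -6, 1], [0.12, 0.11, -0.08, 0, 0, -6, 1], [0.15, 0.14, -0.08, 0, 0, -6, 1], [0.15, 0.16, -0.08, 0, 0, -6, 1], [0.15, 0.16, -0.08, 0, 0, -6, 1], [0.15, 0.16, -0.08, 0, 0, -6, 1]],
  ],
)

```text
clock: 2.7
tool_pos: [0.5753, 0.2605, 0.3017]
ee_rot: [0.78, 0.625, -0.001, -0.0]
ft_force: [0.2, -0.6, 0.2]
opening: 1.002
finger_force: 0.0
```

```bash
python3 look.py A spindle_root spindle_tip stand disc_1_center
```

```text
A spindle_root [([342.3, 201.6], 0.58)]
A spindle_tip [([238.2, 200.2], 0.61)]
A stand [([314.3, 183.1], 0.98)]
A disc_1_center [([320.1, 201.1], 0.91)]
```

Request:
play_rows(
  commands=[
    [[-0.03, -0.01, 0, 0, 0, 0, 1], [-0.06, -0.03, 0, 0, 0, 0, 1], [-0.08, -0.05, 0, 0, 0, 0, 1], [-0.08, -0.05, 0, 0, 0, 0, 1], [-0.08, -0.05, 0, 0, 0, 0, 1]],
  ],
)

```text
clock: 3.37
tool_pos: [0.4955, 0.2065, 0.3042]
ee_rot: [0.782, 0.623, 0.001, 0.0]
ft_force: [0.4, 0.1, 0.5]
opening: 1.007
finger_force: 0.0
```

```bash
python3 look.py B spindle_root spindle_tip stand rack disc_2_center
```

```text
B spindle_root [([418.0, 131.0], 0.59)]
B spindle_tip [([307.4, 125.0], 0.92)]
B stand [([376.4, 121.1], 0.82)]
B rack [([383.8, 306.3], 0.74)]
B disc_2_center [([391.3, 347.7], 0.96), ([302.8, 318.8], 0.96)]
```

Request:
play_rows(
  commands=[
    [[0.02, -0.035, -0.01, 0, 0, 0, 1], [0.04, -0.07, -0.02, 0, 0, 0, 1], [0.06, -0.105, -0.03, 0, 0, 0, 1], [0.08, -0.14, -0.04, 0, 0, 0, 1], [0.08, -0.16, -0.05, 0, 0, 0, 1], [0.08, -0.16, -0.05, 0, 0, 0, 1], [0.08, -0.16, -0.05, 0, 0, 0, 1]],
  ],
)

```text
clock: 4.25
tool_pos: [0.5764, 0.0468, 0.2517]
ee_rot: [0.783, 0.623, -0.001, -0.001]
ft_force: [0.0, -0.2, 0.0]
opening: 0.999
finger_force: 0.0
```

```bash
python3 look.py C rack disc_2_center
```

```text
C rack [([307.8, 227.8], 0.97)]
C disc_2_center [([303.7, 272.2], 0.66), ([198.6, 244.5], 0.63)]
```

Request:
play_rows(
  commands=[
    [[0, -0.035, 0, 0, 0, 0, 1], [0, -0.07, 0, 0, 0, 0, 1], [0, -0.07, 0, 0, 0, 0, 1], [0, -0.07, 0, 0, 0, 0, 1]],
  ],
)

```text
clock: 4.73
tool_pos: [0.5764, -0.0225, 0.2536]
ee_rot: [0.782, 0.623, 0.001, 0.0]
ft_force: [0.3, -0.1, 0.2]
opening: 0.998
finger_force: 0.0
```

```bash
python3 look.py D rack disc_2_center; python3 -c "
import cv2,numpy as np
a=cv2.imread('pics/C.png')[120:400,140:460];b=cv2.imread('pics/D.png')[60:340,140:460]
cv2.imwrite('pics/CD.png',cv2.resize(np.hstack([a,b]),None,fx=1.25,fy=1.25,interpolation=cv2.INTER_CUBIC))"
```

```text
D rack [([289.7, 166.0], 0.97)]
D disc_2_center [([291.1, 207.8], 0.92)]
```

View pics/CD.png

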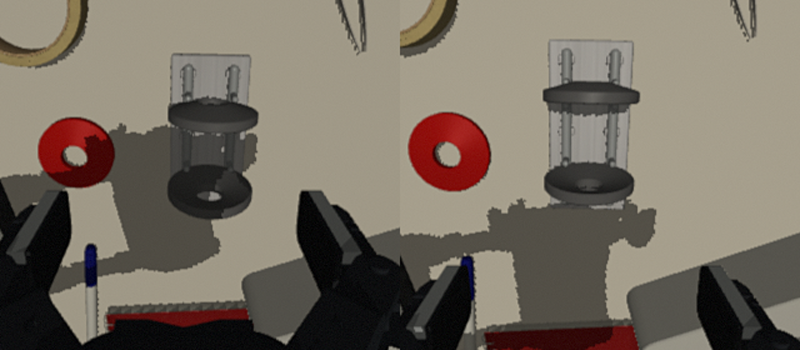

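View pics/A.png

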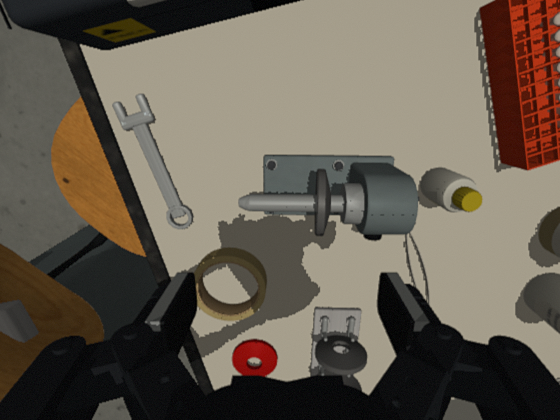

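In C/D the +y disc (C crop (213,112)) shows its convex hub to +y, so its hollow faces -y. The -y disc (C crop (210,190)) shows the bowl and bore, so its hollow faces +y. In A the spindle runs (240,202)→(345,202) with disc 1 at (320,201). The red disc at (255,358) is not wanted. Taking the +y disc second, both discs need the same turn of about +90°.

```bash
python3 - <<'E'
from h import *; import pickle
P={k:pickle.load(open(k+".pkl","rb")) for k in "ABCD"}
c={k:P[k][0] for k in P}; c["S"]=cam("scene"); c["T"]=cam("top")
def t(n,**o):
    X,r=tri([(c[k],v) for k,v in o.items()]); print(n,X.round(4),round(r,4)); return X
r=t("root AB",A=(342.3,201.6),B=(418,131)); r2=t("root ABST",A=(342.3,201.6),B=(418,131),S=(221.7,172.8),T=(228.7,200.6))
t("tip AB",A=(238.2,200.2),B=(307.4,125)); p=t("tip ABST",A=(238.2,200.2),B=(307.4,125),S=(190.1,201.3),T=(218.5,240.1))
st=t("stand",A=(314.3,183.1),B=(376.4,121.1),S=(220.7,201.7),T=(230.8,215.6))
rk=t("rack",B=(383.8,306.3),C=(307.8,227.8),D=(289.7,166),S=(312.4,239.8),T=(324.6,225))
t("d lower",B=(391.3,347.7),C=(303.7,272.2),D=(291.1,207.8))
t("d1 A,T",A=(320.1,201.1),T=(225,205.3))
print(np.degrees(np.arctan2(*(p-r2)[[1,0]])),np.linalg.norm(p-r2))
# rack base corners (z=8mm top) from D crop: crop px/1.25+offset
for k,off,pts in (("D",(140,60),((549-400,40),(634-400,40),(628-400,207),(549-400,207))),("C",(140,120),((171,55),(250,55)))):
    for q in pts: print(k,atz(c[k],(q[0]/1.25+off[0],q[1]/1.25+off[1]),.008).round(4))
E
```

```text
root AB [0.6283 0.236  0.0696] 0.0016
root ABST [0.6257 0.2387 0.0789] 0.0041
tip AB [0.529  0.2641 0.0801] 0.0001
tip ABST [0.5281 0.2625 0.0701] 0.0051
stand [0.6057 0.2433 0.0008] 0.0054
rack [ 0.5846 -0.0009  0.0071] 0.0065
d lower [ 0.578  -0.0309  0.048 ] 0.0024
d1 A,T [0.6102 0.2451 0.0807] 0.0049
166.33297610175262 0.10080760252199548
D [0.5731 0.0724 0.008 ]
D [0.6348 0.0583 0.008 ]
D [ 0.6052 -0.0722  0.008 ]
D [ 0.5395 -0.057   0.008 ]
C [0.5726 0.0728 0.008 ]
C [0.6338 0.0587 0.008 ]
```

```bash
python3 - <<'E'
from h import *; import pickle
P={k:pickle.load(open(k+".pkl","rb")) for k in "ABCD"}
for k,cols,r0,r1 in (("A",(262,275,288,300),180,225),("B",(330,345,360),105,150)):
    g=cv2.cvtColor(cv2.imread(f"pics/{k}.png"),6).astype(int)
    for c in cols: print(k,c,r0,g[r0:r1,c].tolist())
a=cv2.imread('pics/A.png')[150:250,225:430];b=cv2.imread('pics/D.png')[60:290,200:360]
cv2.imwrite('pics/AD.png',np.vstack([cv2.resize(a,(574,280),interpolation=2),cv2.resize(b,None,fx=1.39,fy=1.39,interpolation=2)[:, :] if 0 else np.zeros((1,574,3),np.uint8)]))
c={k:P[k][0] for k in P}
for k,q in (("D",(293.6,136)),("D",(291.2,209.6)),("C",(310.4,212)),("C",(308,272))): print(k,atz(c[k],q,.046).round(4))
E
```

```text
A 262 180 [163, 162, 162, 162, 163, 163, 163, 163, 163, 163, 165, 129, 81, 73, 75, 86, 99, 109, 116, 122, 131, 143, 151, 154, 146, 129, 120, 116, 107, 97, 86, 130, 163, 163, 160, 160, 162, 162, 130, 79, 77, 77, 79, 80, 78]
A 275 180 [93, 93, 94, 92, 95, 95, 95, 95, 95, 94, 96, 96, 74, 44, 62, 85, 98, 108, 116, 122, 129, 143, 152, 158, 149, 132, 121, 115, 110, 101, 90, 78, 81, 84, 93, 92, 79, 80, 80, 80, 77, 81, 80, 80, 80]
A 288 180 [94, 93, 93, 94, 93, 94, 96, 95, 95, 93, 97, 96, 73, 44, 62, 82, 97, 107, 115, 121, 128, 142, 153, 159, 153, 135, 121, 118, 111, 103, 89, 81, 88, 89, 98, 143, 164, 130, 80, 75, 79, 78, 81, 80, 81]
A 300 180 [96, 97, 96, 93, 93, 93, 93, 93, 96, 95, 95, 95, 75, 45, 55, 80, 94, 105, 114, 120, 126, 139, 152, 158, 153, 135, 121, 119, 111, 103, 91, 83, 88, 89, 90, 135, 163, 162, 161, 127, 79, 77, 78, 78, 81]
B 330 105 [66, 95, 115, 115, 113, 113, 111, 113, 111, 111, 110, 111, 111, 105, 99, 112, 125, 132, 139, 142, 145, 163, 181, 177, 159, 144, 134, 127, 121, 112, 105, 92, 74, 57, 51, 52, 53, 59, 65, 55, 53, 64, 62, 63, 60]
B 345 105 [114, 112, 113, 115, 117, 114, 113, 113, 112, 112, 111, 112, 111, 104, 100, 111, 125, 132, 139, 143, 145, 158, 176, 176, 157, 143, 134, 127, 122, 114, 104, 92, 76, 57, 52, 52, 55, 53, 52, 52, 53, 89, 111, 109, 110]
B 360 105 [116, 113, 114, 113, 114, 112, 113, 114, 113, 114, 114, 115, 115, 107, 98, 110, 124, 133, 140, 143, 144, 154, 170, 170, 154, 137, 129, 128, 122, 114, 106, 95, 76, 59, 52, 54, 53, 54, 53, 52, 53, 87, 110, 108, 108]
D [0.5955 0.03   0.046 ]
D [ 0.5789 -0.0344  0.046 ]
C [0.595  0.0294 0.046 ]
C [ 0.5801 -0.0312  0.046 ]
```

View pics/AD.png

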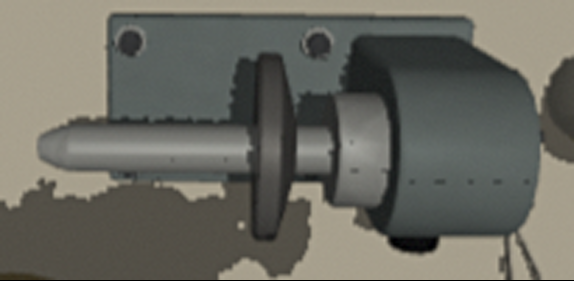

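```bash
python3 - <<'E'
from h import *; import pickle
P={k:pickle.load(open(k+".pkl","rb")) for k in "ABCD"}; c={k:P[k][0] for k in P}
def plane(k,p,q):
    o,d=ray(c[k],p);_,e=ray(c[k],q);n=np.cross(d,e);n/=np.linalg.norm(n);return n,n@o
(n1,b1),(n2,b2)=plane("A",(262,201.1),(300,201.5)),plane("B",(330,127.5),(360,127.7))
u=np.cross(n1,n2);u/=np.linalg.norm(u);u*=-np.sign(u[0]);print("u",u.round(4),np.degrees(np.arctan2(u[1],u[0])))
for x in (.53,.58,.62): print(np.linalg.solve([n1,n2,[1,0,0]],[b1,b2,x]).round(4))
for z in (.075,):
  for k,q in (("A",(238.6,200.9)),("A",(262,201.1)),("A",(300,201.5)),("A",(344.6,202)),("B",(307.4,127.4)),("B",(330,127.5)),("B",(360,127.7)),("B",(418,128.2))): print(k,q,atz(c[k],q,z).round(4))
E
```

```text
u [-0.9727  0.2318  0.0108] 166.59625727570906
[0.53   0.2612 0.0734]
[0.58   0.2493 0.0729]
[0.62   0.2397 0.0724]
A (238.6, 200.9) [0.528  0.2621 0.075 ]
A (262, 201.1) [0.5502 0.2569 0.075 ]
A (300, 201.5) [0.5864 0.2484 0.075 ]
A (344.6, 202) [0.6289 0.2384 0.075 ]
B (307.4, 127.4) [0.5289 0.2615 0.075 ]
B (330, 127.5) [0.549  0.2568 0.075 ]
B (360, 127.7) [0.5757 0.2504 0.075 ]
B (418, 128.2) [0.6275 0.238  0.075 ]
```

Spindle fit: root (0.628,0.238), tip (0.529,0.262), z≈0.073–0.075, length 0.102 m and yaw 166.6°, all matching the text. Rack yaw is 76.3°, with discs at (0.595,0.029) and (0.581,-0.029), z≈0.048. Now I grasp the +y disc.

Request:
play_rows(
  commands=[
    [[0.0185, 0.03, 0, 0, 0, -0.8, 1], [0.0185, 0.0525, -0.03, 0, 0, -0.8, 1], [0.0185, 0.0525, -0.06, 0, 0, -0.8, 1], [0.0185, 0.0525, -0.09, 0, 0, -0.8, 1], [0.0185, 0.0525, -0.12, 0, 0, -0.8, 1], [0.0185, 0.0525, -0.145, 0, 0, -0.8, 1], [0.0185, 0.0525, -0.1585, 0, 0, -0.8, 1], [0.0185, 0.0525, -0.1585, 0, 0, -0.8, 1]],
  ],
)

```text
clock: 5.55
tool_pos: [0.5928, 0.0318, 0.091]
ee_rot: [0.786, 0.619, -0.002, -0.002]
ft_force: [0.1, 0.4, -0.1]
opening: 0.998
finger_force: 0.0
```

Request:
play_rows(
  commands=[
    [[0, 0, 0, 0, 0, 0, 0.3], [0, 0, 0, 0, 0, 0, -0.2], [0, 0, 0, 0, 0, 0, -1], [0, 0, 0, 0, 0, 0, -1], [0, 0, 0, 0, 0, 0, -1], [0, 0, 0, 0, 0, 0, -1]],
  ],
)

```text
clock: 6.05
tool_pos: [0.5943, 0.031, 0.0964]
ee_rot: [0.786, 0.618, 0.0, -0.0]
ft_force: [-4.6, 3.1, 3.5]
opening: 0.743
finger_force: 64.5
```

Request:
play_rows(
  commands=[
    [[0, 0, 0.015, 0, 0, 0, -1], [0, 0, 0.045, 0, 0, 0, -1], [0, 0, 0.08, 0, 0, 0, -1], [0, 0, 0.12, 0, 0, 0, -1], [-0.01, 0.03, 0.12, 0, 0, 7, -1], [-0.02, 0.06, 0.12, 0, 0, 14, -1], [-0.03, 0.09, 0.12, 0, 0, 21, -1], [-0.04, 0.12, 0.12, 0, 0, 28, -1]],
  ],
)

```text
clock: 6.72
tool_pos: [0.5544, 0.1515, 0.2166]
ee_rot: [0.611, 0.792, 0.001, 0.001]
ft_force: [1.2, 0.9, -2.1]
opening: 0.745
finger_force: 66.5
```

Request:
play_rows(
  commands=[
    [[-0.01, 0.02, 0, 0, 0, 7, -1], [-0.02, 0.04, 0, 0, 0, 14, -1], [-0.03, 0.06, 0, 0, 0, 21, -1], [-0.04, 0.08, 0, 0, 0, 28, -1], [-0.05, 0.1, 0, 0, 0, 35, -1], [-0.055, 0.118, 0, 0, 0, 42, -1], [-0.055, 0.118, 0, 0, 0, 49, -1], [-0.055, 0.118, 0, 0, 0, 56, -1]],
  ],
)

```text
clock: 7.38
tool_pos: [0.4992, 0.2698, 0.2162]
ee_rot: [0.167, 0.986, 0.001, 0.001]
ft_force: [1.4, -0.4, -0.9]
opening: 0.746
finger_force: 66.5
```

Request:
play_rows(
  commands=[
    [[0, 0, 0, 0, 0, 6.2, -1], [0, 0, 0, 0, 0, 6.2, -1], [0, 0, 0, 0, 0, 6.2, -1]],
  ],
)

```text
clock: 7.63
tool_pos: [0.4998, 0.2684, 0.2157]
ee_rot: [0.119, 0.993, 0.001, 0.001]
ft_force: [0.5, -0.2, -2.0]
opening: 0.744
finger_force: 66.5
```

```bash
python3 - <<'E'
from h import *
s=read_state(); R=Rn.from_quat(s["ee_rot"]).as_matrix(); print(s["tool_pos"],R.round(4).tolist(),np.degrees(np.arctan2(R[1,1],R[0,1])),s["opening"],s["ft_force"])
c=cam("wrist"); a=snap("wrist","h1.png"); b=vision.get_image("scene")
d=cam("scene"); print(proj(d,s["tool_pos"]-[0,0,.05]))
x,y=proj(d,s["tool_pos"]-[0,0,.05]).astype(int); b=b[max(y-70,0):y+70,max(x-60,0):x+80]
cv2.imwrite("pics/h1c.png",np.hstack([a,cv2.resize(b,None,fx=3,fy=3)[:420]])[:,:800,::-1])
E
```

```text
[0.49979516 0.26838797 0.21567388] [[-0.9718, 0.2358, 0.0021], [0.2358, 0.9718, 0.0009], [-0.0018, 0.0014, -1.0]] 76.36098702672497 0.7436186199133931 [ 0.54876672 -0.22086856 -2.03571445]
[176.75319441 176.76767413]
```

View pics/h1c.png

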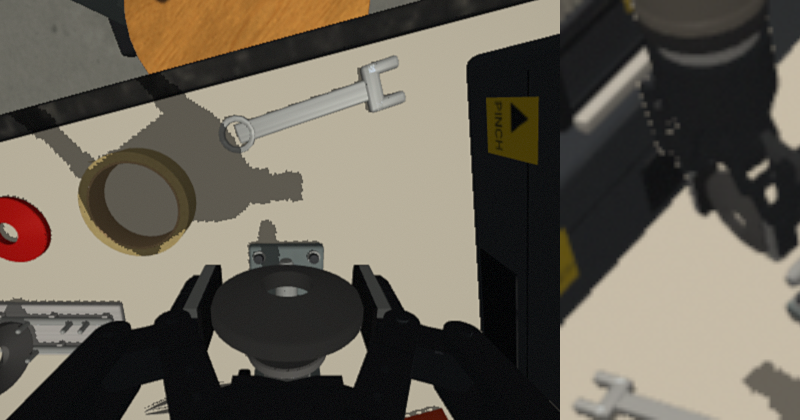

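View h1c shows the disc held centrally between the pads, convex side to the camera (free end), bore at (288,292). Next I check its tilt and height in the grip numerically.

```bash
python3 - <<'E'
from h import *
g=cv2.cvtColor(cv2.imread("pics/h1.png"),6).astype(int)
print("col288",g[255:365:2,288].tolist()); print("row291",g[291,255:325:2].tolist()); print("row330",g[308,200:240:2].tolist(),g[308,340:376:2].tolist())
s=read_state(); c=cam("wrist"); R=Rn.from_quat(s["ee_rot"]).as_matrix(); a=np.linspace(0,2*np.pi,73)
for zc in (.046,.049,.054):
  for off in (-.004,0.,.004):
    for pit in (-8,0,8):
      # tool frame: x=u, y closing, z down
      Rp=Rn.from_euler("y",pit,degrees=True).as_matrix()
      def ring(x,r): 
        q=np.array([proj(c,s["tool_pos"]+R@(np.array([off,0,zc])+Rp@np.array([x,r*np.cos(t),r*np.sin(t)]))) for t in a]); return q
      b=ring(.007,.011); o=ring(.001,.033); o2=ring(-.007,.033)
      print(zc,off,pit,"bore r",b[:,1].min().round(),b[:,1].max().round(),"c",b[:,0].min().round(),b[:,0].max().round(),"rimF",o[:,1].min().round(),o[:,1].max().round(),o[:,0].min().round(),o[:,0].max().round(),"rimB top",o2[:,1].min().round(),o2[:,1].max().round())
E
```

```text
col288 [107, 97, 56, 64, 119, 39, 28, 29, 36, 44, 45, 42, 41, 41, 44, 41, 129, 140, 139, 138, 144, 41, 35, 38, 38, 35, 36, 34, 35, 37, 36, 36, 37, 38, 34, 36, 36, 37, 36, 37, 35, 34, 36, 37, 38, 39, 40, 44, 42, 42, 41, 40, 42, 37, 29]
row291 [34, 35, 37, 34, 33, 33, 43, 54, 54, 51, 62, 93, 110, 122, 130, 130, 139, 136, 137, 130, 117, 92, 106, 105, 107, 102, 60, 35, 35, 36, 34, 37, 36, 32, 33]
row330 [10, 10, 7, 6, 5, 23, 35, 35, 33, 33, 35, 37, 35, 34, 34, 36, 34, 35, 36, 34] [35, 34, 34, 34, 36, 34, 34, 32, 36, 36, 34, 37, 13, 5, 12, 8, 9, 9]
0.046 -0.004 -8 bore r 286.0 310.0 c 261.0 312.0 rimF 279.0 360.0 208.0 365.0 rimB top 293.0 381.0
0.046 -0.004 0 bore r 284.0 315.0 c 261.0 312.0 rimF 272.0 371.0 208.0 365.0 rimB top 285.0 390.0
0.046 -0.004 8 bore r 283.0 320.0 c 261.0 312.0 rimF 264.0 382.0 209.0 364.0 rimB top 276.0 396.0
0.046 0.0 -8 bore r 279.0 301.0 c 261.0 312.0 rimF 273.0 350.0 207.0 366.0 rimB top 287.0 371.0
0.046 0.0 0 bore r 277.0 306.0 c 260.0 313.0 rimF 265.0 362.0 208.0 365.0 rimB top 278.0 381.0
0.046 0.0 8 bore r 275.0 311.0 c 260.0 313.0 rimF 258.0 372.0 20
[... 1368 characters left out ...]
0.0 rimB top 277.0 371.0
0.054 -0.004 8 bore r 274.0 307.0 c 262.0 311.0 rimF 257.0 363.0 213.0 360.0 rimB top 269.0 378.0
0.054 0.0 -8 bore r 270.0 290.0 c 262.0 311.0 rimF 265.0 333.0 212.0 361.0 rimB top 279.0 353.0
0.054 0.0 0 bore r 268.0 294.0 c 262.0 311.0 rimF 258.0 345.0 212.0 361.0 rimB top 271.0 362.0
0.054 0.0 8 bore r 266.0 299.0 c 262.0 311.0 rimF 251.0 355.0 212.0 361.0 rimB top 263.0 369.0
0.054 0.004 -8 bore r 263.0 281.0 c 262.0 311.0 rimF 259.0 324.0 211.0 362.0 rimB top 273.0 344.0
0.054 0.004 0 bore r 261.0 286.0 c 262.0 311.0 rimF 251.0 335.0 211.0 362.0 rimB top 264.0 354.0
0.054 0.004 8 bore r 259.0 291.0 c 261.0 312.0 rimF 244.0 346.0 211.0 362.0 rimB top 256.0 361.0
```

Disc fits at 49 mm below the TCP, tilted ≤4° and centred. I'll lower it to axis height and start threading.

Request:
play_rows(
  commands=[
    [[0, 0.0005, -0.03, 0, 0, 0.2, -1], [0, 0.0005, -0.06, 0, 0, 0.2, -1], [0, 0.0005, -0.085, 0, 0, 0.2, -1], [0, 0.0005, -0.093, 0, 0, 0.2, -1], [0, 0.0005, -0.093, 0, 0, 0.2, -1], [0.0097, -0.0018, -0.093, 0, 0, 0.2, -1], [0.0195, -0.0041, -0.093, 0, 0, 0.2, -1], [0.0195, -0.0041, -0.093, 0, 0, 0.2, -1]],
  ],
)

```text
clock: 8.4
tool_pos: [0.5227, 0.2638, 0.1235]
ee_rot: [0.116, 0.993, 0.001, 0.003]
ft_force: [-0.2, -0.5, -1.2]
opening: 0.74
finger_force: 66.6
```

Request:
play_rows(
  commands=[
    [[0.0049, -0.0012, 0, 0, 0, 0, -1], [0.0097, -0.0023, 0, 0, 0, 0, -1], [0.0146, -0.0035, 0, 0, 0, 0, -1], [0.0195, -0.0046, 0, 0, 0, 0, -1], [0.0195, -0.0046, 0, 0, 0, 0, -1]],
  ],
)

```text
clock: 8.82
tool_pos: [0.5377, 0.2594, 0.1217]
ee_rot: [0.116, 0.993, -0.0, -0.002]
ft_force: [-7.8, 0.0, 7.0]
opening: 0.742
finger_force: 67.3
```

```bash
python3 - <<'E'
from h import *
s=read_state();print(s["tool_pos"],s["ft_force"],s["wrist_torque"])
c=cam("wrist"); a=snap("wrist","h2.png")
for z in (.0,):
    print(proj(c,(.5288,.262,.0745)),proj(c,(.628,.2383,.075)))
b=vision.get_image("scene");d=cam("scene");x,y=proj(d,(.53,.26,.075)).astype(int)
cv2.imwrite("pics/h2c.png",np.hstack([a[210:420,140:440],cv2.resize(b[y-35:y+35,x-50:x+50],(300,210),interpolation=2)])[:,:,::-1])
E
```

```text
[0.53765723 0.25944159 0.12171274] [-7.80797585  0.04606084  6.98163349] [-0.01579431  1.13378431 -0.0284407 ]
[287.68407548 284.51595032] [287.0171654  454.20434436]
```

View pics/h2c.png

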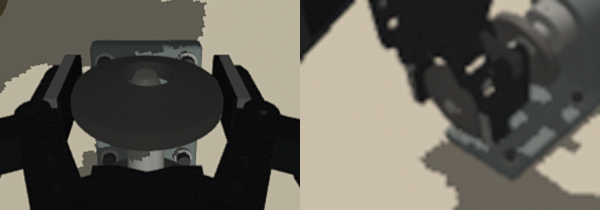

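View h2c shows the spindle tip poking through the bore at crop (145,75), but the disc rides low: upward force 7 N, no lateral force. I'll raise it 2.5 mm and go on.

Request:
play_rows(
  commands=[
    [[-0.003, 0.0007, 0.002, 0, 0, 0, -1], [-0.003, 0.0007, 0.0025, 0, 0, 0, -1], [0.0, 0.0, 0.0025, 0, 0, 0, -1], [0.0049, -0.0012, 0.0025, 0, 0, 0, -1], [0.0049, -0.0012, 0.0025, 0, 0, 0, -1], [0.0049, -0.0012, 0.0025, 0, 0, 0, -1]],
  ],
)

```text
clock: 9.42
tool_pos: [0.5442, 0.2579, 0.1237]
ee_rot: [0.116, 0.993, 0.0, 0.0]
ft_force: [-0.1, 0.0, -2.4]
opening: 0.748
finger_force: 66.6
```

Request:
play_rows(
  commands=[
    [[0.0049, -0.0012, 0, 0, 0, 0, -1], [0.0097, -0.0023, 0, 0, 0, 0, -1], [0.0146, -0.0035, 0, 0, 0, 0, -1], [0.0195, -0.0046, 0, 0, 0, 0, -1], [0.0195, -0.0046, 0, 0, 0, 0, -1]],
  ],
)

```text
clock: 9.83
tool_pos: [0.5644, 0.2532, 0.1239]
ee_rot: [0.116, 0.993, 0.0, 0.001]
ft_force: [-0.5, 0.3, -2.1]
opening: 0.743
finger_force: 66.7
```

Request:
play_rows(
  commands=[
    [[0.0049, -0.0012, 0, 0, 0, 0, -1], [0.0097, -0.0023, 0, 0, 0, 0, -1], [0.0146, -0.0035, 0, 0, 0, 0, -1], [0.0195, -0.0046, 0, 0, 0, 0, -1], [0.0195, -0.0046, -0.002, 0, 0, 0, -1], [0.0195, -0.0046, -0.002, 0, 0, 0, -1]],
  ],
)

```text
clock: 10.33
tool_pos: [0.5839, 0.2487, 0.1234]
ee_rot: [0.116, 0.993, 0.0, 0.002]
ft_force: [-0.0, -2.7, 7.2]
opening: 0.743
finger_force: 67.3
```

Request:
play_rows(
  commands=[
    [[0, 0, 0.0005, 0, 0, 0, 0.6], [0, 0, 0.0005, 0, 0, 0, 1], [0, 0, 0.0005, 0, 0, 0, 1], [0, 0, 0.0005, 0, 0, 0, 1]],
  ],
)

```text
clock: 10.67
tool_pos: [0.5825, 0.249, 0.1221]
ee_rot: [0.115, 0.993, 0.0, -0.0]
ft_force: [-0.1, 0.6, 0.4]
opening: 0.999
finger_force: 0.0
```

Request:
play_rows(
  commands=[
    [[0, 0, 0.02, 0, 0, 0, 1], [0, 0, 0.05, 0, 0, 0, 1], [0, 0, 0.085, 0, 0, 0, 1], [0, -0.005, 0.12, 0, 0, 0, 1], [0, -0.04, 0.13, 0, 0, -7, 1], [0, -0.08, 0.13, 0, 0, -14, 1], [0, -0.12, 0.13, 0, 0, -21, 1], [0, -0.12, 0.13, 0, 0, -21, 1]],
  ],
)

```text
clock: 11.33
tool_pos: [0.5828, 0.123, 0.2527]
ee_rot: [0.3, 0.954, -0.001, 0.001]
ft_force: [1.1, 1.3, 1.2]
opening: 0.996
finger_force: 0.0
```

```bash
python3 - <<'E'
from h import *
s=read_state();print(s["tool_pos"],s["ee_rot"],s["clock"])
b=snap("scene","s2.png")
c=cam("scene")
for k in (0,.018,.046,.102): print(k,proj(c,np.array([.628,.2383,.0725])+k*np.array([-.973,.232,0])))
cv2.imwrite("pics/s2c.png",cv2.resize(b[135:275,160:360],(800,560),interpolation=2)[:,:,::-1])
for n in ("top","scene"):
    vision.get_image(n); print(n,[(np.round(d["centre"],1).tolist(),round(d["conf"],2)) for d in nets.pinpoint("disc_2_center",n)[:4]])
E
```

```text
[0.58280723 0.12298138 0.2526584 ] [ 2.99785286e-01  9.54005810e-01 -1.19619557e-03  5.15423684e-04] 11.3333
0 [224.41408477 174.26335915]
0.018 [219.01104204 178.6466146 ]
0.046 [210.43846385 185.6011774 ]
0.102 [192.65248696 200.03017304]
top [([321.6, 267.6], 0.96), ([340.0, 221.6], 0.5)]
scene [([286.6, 277.5], 0.75), ([212.7, 188.8], 0.69), ([326.4, 235.0], 0.53)]
```

View pics/s2c.png

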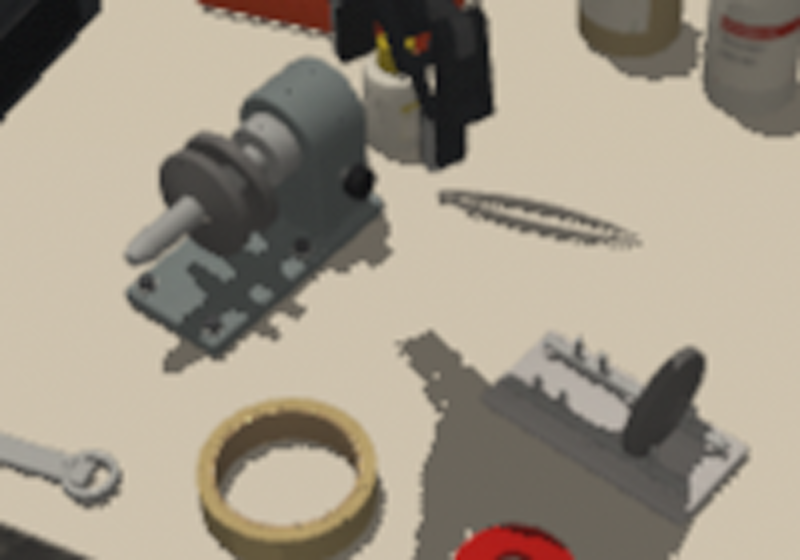

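Disc 2 hangs on the spindle behind disc 1 (crop (200,195)). The rack keeps disc 3 at (665,400), and the bystanders are untouched. Going for disc 3.

Request:
play_rows(
  commands=[
    [[0, -0.02, 0, 0, 0, -7, 1], [0, -0.04, 0, 0, 0, -14, 1], [0, -0.06, 0, 0, 0, -21, 1], [0, -0.08, 0, 0, 0, -28, 1], [0, -0.1, 0, 0, 0, -35, 1], [0, -0.12, 0, 0, 0, -42, 1], [0, -0.14, 0, 0, 0, -49, 1], [-0.0016, -0.1505, 0, 0, 0, -56, 1]],
  ],
)

```text
clock: 12.25
tool_pos: [0.5814, -0.022, 0.2521]
ee_rot: [0.71, 0.704, -0.0, 0.0]
ft_force: [-0.6, 0.1, -0.1]
opening: 0.996
finger_force: 0.0
```

Request:
play_rows(
  commands=[
    [[0, 0, -0.02, 0, 0, -7, 1], [0, 0, -0.05, 0, 0, -12.8, 1], [0, 0, -0.05, 0, 0, -12.8, 1]],
  ],
)

```text
clock: 12.5
tool_pos: [0.5788, -0.0201, 0.1973]
ee_rot: [0.783, 0.621, -0.003, -0.003]
ft_force: [-2.2, 0.2, -1.3]
opening: 1.002
finger_force: 0.0
```

```bash
python3 look.py E disc_2_center rack; python3 - <<'E'
from h import *
import pickle
c=cam("wrist"); s=read_state(); R=Rn.from_quat(s["ee_rot"]).as_matrix(); print(s["tool_pos"],np.degrees(np.arctan2(R[1,1],R[0,1])))
print(proj(c,(.5805,-.030,.046)),proj(c,(.5882,.0002,0)))
g=cv2.imread("pics/E.png"); p=proj(c,(.5805,-.030,.046)).astype(int); gg=cv2.cvtColor(g,6).astype(int)
print(p,gg[p[1],p[0]-110:p[0]+110:3].tolist()); print(gg[p[1]-60:p[1]+70:2,p[0]+35].tolist())
d=pickle.load(open("E.pkl","rb"))[1]["disc_2_center"]
for q,_ in d: print(atz(c,q,.046).round(4))
E
```

```text
E disc_2_center [([289.0, 234.7], 0.89), ([160.0, 201.9], 0.72), ([292.1, 179.1], 0.49), ([178.4, 347.5], 0.3)]
E rack []
[ 0.5815121  -0.02057572  0.203032  ] -12.784047738805794
[287.1879831  228.60656287] [287.96300933 175.78789387]
[287 228] [44, 46, 46, 59, 146, 150, 150, 151, 149, 149, 149, 148, 149, 149, 149, 151, 151, 100, 73, 111, 150, 149, 149, 153, 33, 36, 39, 37, 40, 41, 43, 44, 46, 45, 49, 50, 56, 64, 65, 63, 57, 50, 47, 46, 44, 43, 43, 41, 40, 41, 39, 39, 37, 140, 149, 150, 149, 149, 148, 150, 149, 149, 148, 149, 150, 149, 148, 150, 150, 149, 150, 149, 150, 150]
[146, 147, 146, 146, 147, 142, 141, 140, 139, 146, 146, 146, 145, 143, 145, 144, 143, 142, 142, 141, 142, 142, 142, 142, 58, 44, 45, 46, 46, 42, 40, 39, 36, 35, 34, 31, 29, 29, 60, 62, 61, 59, 40, 69, 75, 74, 75, 73, 75, 70, 111, 153, 149, 150, 149, 149, 150, 149, 149, 150, 150, 149, 150, 149, 149]
[ 0.5807 -0.0353  0.046 ]
[0.4925 0.0121 0.046 ]
[0.5926 0.0073 0.046 ]
[ 0.4616 -0.1192  0.046 ]
```

```bash
python3 - <<'E'
from h import *
c=cam("wrist"); ax=np.array([.237,.9715,0])
# silhouette rows predicted at column 322 for candidate centre along rack axis
a=np.linspace(0,2*np.pi,721)
for m in (-.026,-.029,-.032,-.035):
    C=np.array([.5882,.0002,.046])+ax*(m/1.0); l=np.cross([0,0,1.],ax)
    for nm,x in (("hollow edge",.007),("back edge",-.001)):
        q=np.array([proj(c,C+ax*x+.033*(np.cos(t)*l+np.array([0,0,np.sin(t)]))) for t in a]); u=q[np.abs(q[:,0]-322)<.6]; print(m,nm,u[:,1].min().round(1),u[:,1].max().round(1),"cols",q[:,0].min().round(),q[:,0].max().round(), "row at ext",q[q[:,0].argmin(),1].round())
E
```

```text
-0.026 hollow edge 206.8 225.6 cols 244.0 332.0 row at ext 215.0
-0.026 back edge 216.2 236.1 cols 244.0 331.0 row at ext 225.0
-0.029 hollow edge 210.3 229.6 cols 244.0 331.0 row at ext 219.0
-0.029 back edge 219.7 239.9 cols 244.0 331.0 row at ext 229.0
-0.032 hollow edge 213.8 233.5 cols 244.0 331.0 row at ext 222.0
-0.032 back edge 223.3 243.7 cols 244.0 331.0 row at ext 232.0
-0.035 hollow edge 217.4 237.4 cols 244.0 331.0 row at ext 226.0
-0.035 back edge 226.6 247.5 cols 245.0 330.0 row at ext 236.0
```

Request:
play_rows(
  commands=[
    [[0.0017, -0.0075, -0.01, 0, 0, -0.9, 1], [0.0017, -0.0075, -0.04, 0, 0, -0.9, 1], [0.0017, -0.0075, -0.07, 0, 0, -0.9, 1], [0.0017, -0.0075, -0.095, 0, 0, -0.9, 1], [0.0017, -0.0075, -0.108, 0, 0, -0.9, 1], [0.0017, -0.0075, -0.108, 0, 0, -0.9, 1]],
  ],
)

```text
clock: 13.15
tool_pos: [0.5817, -0.0291, 0.0918]
ee_rot: [0.788, 0.616, -0.001, -0.002]
ft_force: [-1.3, -0.0, -0.3]
opening: 1.005
finger_force: 0.0
```

Request:
play_rows(
  commands=[
    [[0, 0, 0, 0, 0, 0, 0.3], [0, 0, 0, 0, 0, 0, -0.2], [0, 0, 0, 0, 0, 0, -1], [0, 0, 0, 0, 0, 0, -1], [0, 0, 0, 0, 0, 0, -1], [0, 0, 0, 0, 0, 0, -1]],
  ],
)

```text
clock: 13.65
tool_pos: [0.58, -0.0283, 0.0963]
ee_rot: [0.788, 0.616, -0.002, -0.002]
ft_force: [-15.0, 2.5, 11.4]
opening: 0.747
finger_force: 62.9
```

Request:
play_rows(
  commands=[
    [[-0.003, 0.0007, 0, 0, 0, 0, -1], [-0.003, 0.0007, 0, 0, 0, 0, -1], [-0.003, 0.0007, 0.02, 0, 0, 0, -1], [-0.003, 0.0007, 0.05, 0, 0, 0, -1], [-0.003, 0.0007, 0.085, 0, 0, 0, -1], [-0.003, 0.0007, 0.12, 0, 0, 0, -1], [-0.003, 0.0207, 0.12, 0, 0, 0, -1], [-0.003, 0.0507, 0.12, 0, 0, 7, -1]],
  ],
)

```text
clock: 14.32
tool_pos: [0.5818, 0.0198, 0.2187]
ee_rot: [0.75, 0.661, 0.003, 0.004]
ft_force: [-0.6, 1.1, -2.6]
opening: 0.746
finger_force: 67.0
```

Request:
play_rows(
  commands=[
    [[-0.01, 0.03, 0, 0, 0, 7, -1], [-0.02, 0.06, 0, 0, 0, 14, -1], [-0.03, 0.09, 0, 0, 0, 21, -1], [-0.04, 0.12, 0, 0, 0, 28, -1], [-0.05, 0.15, 0, 0, 0, 35, -1], [-0.06, 0.18, 0, 0, 0, 42, -1], [-0.07, 0.21, 0, 0, 0, 49, -1], [-0.083, 0.2465, 0, 0, 0, 56, -1]],
  ],
)

```text
clock: 14.98
tool_pos: [0.4973, 0.2691, 0.2157]
ee_rot: [0.347, 0.938, 0.001, 0.002]
ft_force: [1.3, -0.2, -2.3]
opening: 0.744
finger_force: 67.0
```

Request:
play_rows(
  commands=[
    [[0, 0, 0, 0, 0, 7, -1], [0, 0, 0, 0, 0, 14, -1], [0, 0, 0, 0, 0, 21, -1], [0, 0, 0, 0, 0, 27.5, -1], [0, 0, 0, 0, 0, 27.5, -1], [0, 0, 0, 0, 0, 27.5, -1]],
  ],
)

```text
clock: 15.48
tool_pos: [0.4972, 0.2683, 0.2152]
ee_rot: [0.119, 0.993, 0.001, 0.001]
ft_force: [0.2, -0.2, -2.0]
opening: 0.745
finger_force: 67.0
```

```bash
python3 - <<'E'
from h import *
s=read_state(); c=cam("wrist"); R=Rn.from_quat(s["ee_rot"]).as_matrix(); a=snap("wrist","h3.png")
print(s["tool_pos"],R[:,2],np.degrees(np.arctan2(R[1,1],R[0,1])),s["opening"],s["ft_force"])
g=cv2.cvtColor(a,7).astype(int)
print("col288 from 250",g[250:370:2,288].tolist()); print("row310",g[310,195:245:2].tolist(),g[310,335:381:2].tolist())
A=np.linspace(0,2*np.pi,73)
for off in (-.006,-.003,0):
  for pit in (-6,0,6):
    Rp=Rn.from_euler("y",pit,degrees=True).as_matrix()
    f=lambda x,r:np.array([proj(c,s["tool_pos"]+R@(np.array([off,0,.049])+Rp@np.array([x,r*np.cos(t),r*np.sin(t)]))) for t in A])[:,1]
    print(off,pit,"rim front",f(.007,.033).min().round(),f(.007,.033).max().round(),"rim back top",f(-.001,.033).min().round(),"bore hollow side",f(.001,.011).min().round(),f(.001,.011).max().round())
cv2.imwrite("pics/h3c.png",a[200:420,140:440,::-1])
E
```

```text
[0.49720833 0.26832229 0.21522636] [ 2.03033534e-03  8.39387970e-04 -9.99997587e-01] 76.3427917649436 0.7452994298881269 [ 0.17060539 -0.15953725 -2.04755134]
col288 from 250 [91, 106, 107, 111, 47, 39, 37, 36, 39, 38, 38, 39, 39, 38, 41, 38, 39, 38, 40, 40, 39, 46, 44, 43, 43, 41, 40, 124, 142, 142, 141, 142, 141, 141, 142, 142, 143, 123, 32, 31, 33, 33, 32, 32, 30, 32, 33, 31, 33, 31, 32, 34, 43, 43, 46, 43, 42, 40, 42, 42]
row310 [72, 25, 13, 16, 7, 12, 10, 11, 31, 36, 35, 35, 34, 36, 35, 36, 34, 31, 36, 36, 34, 36, 32, 32, 34] [33, 31, 36, 34, 32, 34, 34, 35, 35, 33, 36, 33, 35, 37, 23, 8, 8, 8, 6, 16, 15, 46, 71]
-0.006 -6 rim front 267.0 345.0 rim back top 281.0 bore hollow side 298.0 324.0
-0.006 0 rim front 262.0 355.0 rim back top 275.0 bore hollow side 296.0 326.0
-0.006 6 rim front 257.0 365.0 rim back top 270.0 bore hollow side 294.0 329.0
-0.003 -6 rim front 262.0 338.0 rim back top 276.0 bore hollow side 292.0 318.0
-0.003 0 rim front 257.0 348.0 rim back top 270.0 bore hollow side 290.0 320.0
-0.003 6 rim front 252.0 358.0 rim back top 265.0 bore hollow side 288.0 323.0
0 -6 rim front 257.0 331.0 rim back top 271.0 bore hollow side 287.0 312.0
0 0 rim front 252.0 341.0 rim back top 265.0 bore hollow side 285.0 314.0
0 6 rim front 247.0 350.0 rim back top 260.0 bore hollow side 283.0 317.0
```

View pics/h3c.png

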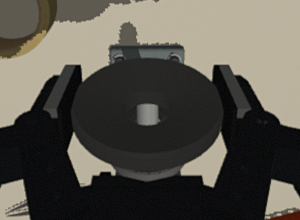

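h3c shows the disc held with its bowl and bore (147,115) facing the camera, so the hollow faces the free end as wanted. Lower and thread.

Request:
play_rows(
  commands=[
    [[0, 0.0008, -0.03, 0, 0, 0.2, -1], [0, 0.0008, -0.06, 0, 0, 0.2, -1], [0, 0.0008, -0.085, 0, 0, 0.2, -1], [0, 0.0008, -0.0905, 0, 0, 0.2, -1], [0, 0.0008, -0.0905, 0, 0, 0.2, -1], [0.0097, -0.0015, -0.0905, 0, 0, 0.2, -1], [0.0195, -0.0038, -0.0905, 0, 0, 0.2, -1], [0.0195, -0.0038, -0.0905, 0, 0, 0.2, -1]],
  ],
)

```text
clock: 16.2
tool_pos: [0.5197, 0.2642, 0.126]
ee_rot: [0.116, 0.993, 0.001, 0.003]
ft_force: [0.8, 0.6, -2.1]
opening: 0.745
finger_force: 67.1
```

Request:
play_rows(
  commands=[
    [[0.0049, -0.0012, 0, 0, 0, 0, -1], [0.0097, -0.0023, 0, 0, 0, 0, -1], [0.0146, -0.0035, 0, 0, 0, 0, -1], [0.0195, -0.0046, 0, 0, 0, 0, -1], [0.0195, -0.0046, 0, 0, 0, 0, -1]],
  ],
)

```text
clock: 16.62
tool_pos: [0.5368, 0.2595, 0.124]
ee_rot: [0.116, 0.993, 0.0, 0.001]
ft_force: [0.1, -0.4, -1.9]
opening: 0.745
finger_force: 67.1
```

Request:
play_rows(
  commands=[
    [[0.0049, -0.0012, 0, 0, 0, 0, -1], [0.0097, -0.0023, 0, 0, 0, 0, -1], [0.0146, -0.0035, 0, 0, 0, 0, -1], [0.0195, -0.0046, 0, 0, 0, 0, -1], [0.0243, -0.0058, 0, 0, 0, 0, -1], [0.0243, -0.0058, 0, 0, 0, 0, -1]],
  ],
)

```text
clock: 17.12
tool_pos: [0.5612, 0.2536, 0.1239]
ee_rot: [0.116, 0.993, 0.0, 0.001]
ft_force: [-0.1, 0.6, -2.0]
opening: 0.746
finger_force: 67.1
```

Request:
play_rows(
  commands=[
    [[0.0029, -0.0007, 0, 0, 0, 0, -1], [0.0058, -0.0014, 0, 0, 0, 0, -1], [0.0087, -0.0021, 0, 0, 0, 0, -1], [0.0117, -0.0028, 0, 0, 0, 0, -1], [0.0117, -0.0028, 0, 0, 0, 0, -1]],
  ],
)

```text
clock: 17.53
tool_pos: [0.5723, 0.251, 0.1238]
ee_rot: [0.116, 0.993, 0.0, 0.0]
ft_force: [-0.6, 0.1, -1.5]
opening: 0.745
finger_force: 67.1
```

```bash
python3 look.py F disc_2_center >/dev/null; python3 -c "
from h import *
s=read_state();print(s['tool_pos'],s['ft_force'],s['wrist_torque'],s['finger_force'])"
```

```text
[0.57203457 0.25112655 0.12385421] [ 0.25320119 -0.19668972 -2.0673232 ] [ 0.04418327 -0.06782002  0.00567885] 67.09959255997092
```

Request:
play_rows(
  commands=[
    [[0.0029, -0.0007, 0, 0, 0, 0, -1], [0.0058, -0.0014, 0, 0, 0, 0, -1], [0.0087, -0.0021, 0, 0, 0, 0, -1], [0.0087, -0.0021, 0, 0, 0, 0, -1]],
  ],
)

```text
clock: 17.97
tool_pos: [0.5808, 0.2489, 0.1237]
ee_rot: [0.116, 0.993, 0.0, 0.0]
ft_force: [-1.3, 0.2, -2.1]
opening: 0.745
finger_force: 67.1
```

Request:
play_rows(
  commands=[
    [[0.0019, -0.0005, 0, 0, 0, 0, -1], [0.0039, -0.0009, 0, 0, 0, 0, -1], [0.0058, -0.0014, 0, 0, 0, 0, -1], [0.0058, -0.0014, 0, 0, 0, 0, -1]],
  ],
)

```text
clock: 18.3
tool_pos: [0.5867, 0.2475, 0.1238]
ee_rot: [0.116, 0.993, 0.0, 0.0]
ft_force: [-0.4, 0.9, -2.1]
opening: 0.743
finger_force: 67.1
```

Request:
play_rows(
  commands=[
    [[0.001, -0.0002, 0, 0, 0, 0, -1], [0.0019, -0.0005, 0, 0, 0, 0, -1], [0.0029, -0.0007, 0, 0, 0, 0, -1], [0.0029, -0.0007, 0, 0, 0, 0, -1]],
  ],
)

```text
clock: 18.63
tool_pos: [0.5877, 0.2473, 0.1235]
ee_rot: [0.115, 0.993, -0.0, -0.002]
ft_force: [-7.7, 1.8, -0.1]
opening: 0.746
finger_force: 67.3
```

Request:
play_rows(
  commands=[
    [[0.001, -0.0002, 0, 0, 0, 0, -1], [0.0019, -0.0005, 0, 0, 0, 0, -1], [0.0029, -0.0007, 0, 0, 0, 0, -1], [0.0029, -0.0007, 0, 0, 0, 0, -1]],
  ],
)

```text
clock: 18.97
tool_pos: [0.5884, 0.2471, 0.1233]
ee_rot: [0.115, 0.993, -0.001, -0.005]
ft_force: [-16.5, 3.7, 4.4]
opening: 0.745
finger_force: 67.6
```

```bash
python3 - <<'E'
from h import *
s=read_state();R=Rn.from_quat(s["ee_rot"]).as_matrix();print(s["tool_pos"],s["ft_force"],s["wrist_torque"],R[:,2].round(4))
c=cam("wrist"); a=snap("wrist","h4.png"); g=cv2.cvtColor(a,7).astype(int)
print("col288 from 240",g[240:370:2,288].tolist())
E
```

```text
[0.58842001 0.24714913 0.12326295] [-16.51799424   3.72925892   4.39350912] [ 0.48925093  2.20988977 -0.04159623] [-9.1e-03 -1.0e-04 -1.0e+00]
col288 from 240 [72, 73, 73, 73, 73, 73, 73, 74, 74, 74, 73, 72, 74, 74, 74, 73, 72, 72, 73, 73, 73, 73, 74, 72, 73, 73, 75, 72, 74, 73, 72, 74, 74, 73, 73, 73, 74, 74, 73, 73, 74, 75, 44, 31, 31, 33, 31, 31, 33, 33, 30, 32, 32, 33, 31, 48, 46, 45, 42, 44, 44, 44, 44, 46, 42]
```

Request:
play_rows(
  commands=[
    [[-0.002, 0.0005, -0.0015, 0, 0, 0, -1], [-0.002, 0.0005, -0.0015, 0, 0, 0, -1]],
  ],
)

```text
clock: 19.18
tool_pos: [0.5881, 0.2472, 0.1232]
ee_rot: [0.115, 0.993, -0.0, -0.002]
ft_force: [-12.3, -0.6, 7.6]
opening: 0.745
finger_force: 67.9
```

Request:
play_rows(
  commands=[
    [[0, 0, 0, 0, 0, 0, 0.6], [0, 0, 0, 0, 0, 0, 1], [-0.003, 0.0007, 0, 0, 0, 0, 1], [-0.003, 0.0007, 0, 0, 0, 0, 1]],
  ],
)

```text
clock: 19.52
tool_pos: [0.5872, 0.2475, 0.1226]
ee_rot: [0.116, 0.993, 0.0, 0.001]
ft_force: [-0.6, -0.1, -0.3]
opening: 1.0
finger_force: 0.0
```

Request:
play_rows(
  commands=[
    [[0, 0, 0.02, 0, 0, 0, 1], [0, 0, 0.05, 0, 0, 0, 1], [0, 0, 0.085, 0, 0, 0, 1], [-0.002, 0.002, 0.12, 0, 0, -7, 1], [-0.004, 0.004, 0.15, 0, 0, -14, 1], [-0.006, 0.006, 0.178, 0, 0, -21, 1], [-0.008, 0.008, 0.178, 0, 0, -28, 1], [-0.01, 0.01, 0.178, 0, 0, -35, 1]],
  ],
)

```text
clock: 20.18
tool_pos: [0.5778, 0.2576, 0.3032]
ee_rot: [0.412, 0.911, 0.002, 0.002]
ft_force: [-0.9, 0.0, -0.2]
opening: 1.0
finger_force: 0.0
```

Request:
play_rows(
  commands=[
    [[0, 0, 0, 0, 0, -7, 1], [0, 0, 0, 0, 0, -14, 1], [0, 0, 0, 0, 0, -21, 1], [0, 0, 0, 0, 0, -28, 1], [0, 0, 0, 0, 0, -35, 1], [0, 0, 0, 0, 0, -42, 1], [0, 0, 0, 0, 0, -49, 1], [0, 0, 0, 0, 0, -54, 1]],
  ],
)

```text
clock: 20.85
tool_pos: [0.5773, 0.2573, 0.3004]
ee_rot: [0.781, 0.625, 0.0, 0.0]
ft_force: [-0.3, 0.0, -1.0]
opening: 0.999
finger_force: 0.0
```

Request:
play_rows(
  commands=[
    [[0.015, -0.01, 0, 0, 0, 0, 1], [0.03, -0.025, 0, 0, 0, 0, 1], [0.03, -0.025, 0, 0, 0, 0, 1], [0.03, -0.025, 0, 0, 0, 0, 1]],
  ],
)

```text
clock: 21.18
tool_pos: [0.6076, 0.2316, 0.3001]
ee_rot: [0.779, 0.627, 0.0, 0.0]
ft_force: [0.8, 0.2, 0.1]
opening: 1.002
finger_force: 0.0
```

```bash
cat > chk.py <<'E'
from h import *; import sys
s=read_state(); c=cam("wrist"); g=cv2.cvtColor(snap("wrist",sys.argv[1]),7).astype(int)
print(s["tool_pos"],s["ee_rot"],s["clock"],s["ft_force"])
root=np.array([.628,.2383,.0725]);u=np.array([-.973,.232,0]);l=np.array([.232,.973,0])
# brightness along lines parallel to the spindle at given height/lateral offset (s in mm)
ss=np.arange(-4,64,1)
for nm,lat,h in (("crest",0,.033),("lat+15 crest",.015,.0294),("side+33",.033,0),("side-33",-.033,0),("spindle top",0,.011)):
    q=np.array([proj(c,root+u*k/1000+l*lat+np.array([0,0,h])) for k in ss])
    v=[int(g[int(round(b)),int(round(a))]) if 0<=b<420 and 0<=a<560 else -1 for a,b in q]; print(nm,q[0].round(),q[-1].round(),v)
E
python3 chk.py k1.png
```

```text
[0.60763611 0.23162133 0.30006742] [7.79180786e-01 6.26799244e-01 7.74560787e-05 6.83398871e-05] 21.1833 [0.8005802  0.24757084 0.13236181]
crest [312. 190.] [234. 189.] [122, 122, 120, 121, 120, 116, 96, 44, 35, 41, 40, 46, 67, 84, 83, 79, 79, 79, 69, 47, 63, 80, 82, 79, 80, 81, 78, 55, 38, 38, 41, 38, 34, 35, 39, 39, 38, 39, 39, 48, 82, 78, 80, 77, 80, 78, 67, 93, 90, 91, 91, 89, 90, 90, 91, 90, 91, 89, 90, 89, 89, 89, 90, 89, 89, 90, 90, 87]
lat+15 crest [312. 172.] [234. 171.] [111, 111, 113, 114, 116, 115, 85, 38, 33, 40, 38, 46, 67, 77, 77, 77, 78, 77, 66, 56, 60, 73, 76, 78, 79, 80, 75, 49, 36, 39, 38, 36, 35, 35, 36, 38, 39, 41, 39, 47, 65, 80, 78, 77, 78, 78, 66, 95, 92, 93, 93, 91, 91, 91, 91, 91, 90, 90, 91, 92, 92, 93, 92, 92, 91, 90, 91, 91]
side+33 [311. 147.] [238. 145.] [106, 119, 68, 50, 53, 55, 51, 50, 48, 75, 122, 79, 95, 96, 97, 97, 96, 96, 88, 97, 99, 97, 97, 94, 88, 86, 88, 90, 96, 94, 94, 94, 92, 93, 94, 93, 94, 92, 93, 95, 91, 75, 73, 72, 72, 71, 76, 88, 94, 93, 93, 94, 92, 92, 92, 92, 92, 91, 91, 91, 91, 91, 92, 87, 90, 63, 42, 52]
side-33 [308. 214.] [240. 213.] [154, 154, 155, 153, 153, 154, 155, 154, 156, 154, 130, 55, 38, 51, 50, 48, 48, 48, 41, 37, 42, 50, 49, 50, 50, 49, 44, 37, 73, 140, 157, 156, 157, 156, 155, 155, 157, 158, 151, 117, 41, 32, 48, 46, 45, 46, 44, 40, 59, 116, 157, 156, 154, 153, 153, 153, 154, 154, 153, 154, 154, 154, 154, 156, 154, 158, 155, 155]
spindle top [310. 184.] [238. 183.] [143, 142, 142, 140, 132, 97, 38, 31, 40, 39, 48, 79, 105, 105, 102, 102, 101, 100, 83, 58, 94, 105, 103, 104, 104, 101, 95, 51, 35, 33, 39, 41, 38, 39, 41, 38, 40, 39, 39, 41, 48, 79, 104, 104, 102, 103, 98, 78, 87, 150, 151, 150, 147, 146, 147, 147, 146, 145, 145, 142, 144, 143, 142, 144, 142, 141, 139, 140]
```

Request:
play_rows(
  commands=[
    [[-0.006, -0.012, -0.02, 0, 0, 0, 1], [-0.012, -0.025, -0.05, 0, 0, 0, 1], [-0.017, -0.037, -0.08, 0, 0, 0, 1], [-0.017, -0.037, -0.08, 0, 0, 0, 1], [-0.017, -0.037, -0.08, 0, 0, 0, 1], [-0.017, -0.037, -0.08, 0, 0, 0, 1]],
  ],
)

```text
clock: 21.73
tool_pos: [0.5909, 0.1965, 0.2224]
ee_rot: [0.778, 0.628, 0.002, 0.001]
ft_force: [1.4, 0.5, 0.1]
opening: 0.998
finger_force: 0.0
```

```bash
python3 - <<'E'
from h import *
s=read_state(); c=cam("wrist"); g=cv2.cvtColor(snap("wrist","k2.png"),7).astype(np.float32)
print(s["tool_pos"],s["ft_force"])
root=np.array([.628,.2383,.0725]);u=np.array([-.973,.232,0]);l=np.array([.232,.973,0])
def line(lat,h,s0,s1,st=.5):
    ss=np.arange(s0,s1,st); q=np.array([proj(c,root+u*k/1000+l*lat+np.array([0,0,h])) for k in ss],np.float32)
    v=cv2.remap(g,q[:,0][None],q[:,1][None],1)[0]; print(lat,h,"s0",s0,q[0].round(),q[-1].round(),v.round().astype(int).tolist())
    gr=np.gradient(v); i=[k for k in range(1,len(v)-1) if abs(gr[k])>7 and abs(gr[k])>=abs(gr[k-1]) and abs(gr[k])>abs(gr[k+1])]; print("  edges",[(float(ss[k]),int(np.sign(gr[k]))) for k in i])
for lat in (-.012,0,.012): line(lat,np.sqrt(.033**2-lat**2),2,48)
line(0,.0225,-8,6); line(.008,.0025+np.sqrt(.02**2-.008**2),-8,6); line(0,.011,38,60)
o=-c[1].T@c[2]; print("cam s",(o-root)@u,"lat",(o-root)@l,"z",o[2])
E
```

```text
[0.59091434 0.19652321 0.22240615] [1.41681095 0.51950453 0.08065088]
-0.012 0.030740852297878797 s0 2 [326. 182.] [252. 181.] [78, 77, 72, 61, 47, 43, 43, 42, 39, 37, 38, 48, 58, 66, 71, 69, 70, 69, 69, 69, 70, 68, 69, 68, 64, 59, 56, 56, 60, 66, 70, 69, 68, 70, 70, 70, 69, 69, 68, 69, 66, 57, 44, 40, 37, 38, 39, 37, 36, 35, 34, 35, 39, 43, 44, 59, 77, 77, 56, 33, 34, 36, 37, 38, 39, 41, 48, 59, 68, 71, 70, 70, 69, 69, 69, 69, 68, 67, 66, 62, 57, 63, 83, 91, 93, 92, 92, 91, 91, 91, 91, 91]
  edges [(3.5, -1), (7.5, 1), (22.5, -1), (29.5, 1), (31.0, -1), (35.5, 1), (43.0, 1)]
0 0.033 s0 2 [328. 163.] [251. 162.] [125, 116, 89, 58, 42, 42, 42, 40, 42, 42, 42, 50, 66, 88, 91, 90, 89, 88, 88, 89, 88, 87, 88, 86, 77, 59, 43, 56, 68, 83, 93, 93, 91, 90, 90, 89, 89, 89, 89, 89, 85, 64, 47, 40, 42, 40, 40, 41, 41, 41, 40, 40, 38, 38, 38, 39, 39, 40, 41, 42, 41, 42, 42, 41, 42, 43, 51, 67, 83, 91, 89, 89, 88, 87, 87, 88, 88, 88, 86, 78, 67, 70, 90, 113, 113, 111, 111, 111, 111, 110, 111, 109]
  edges [(3.0, -1), (8.0, 1), (14.5, -1), (16.0, 1), (22.5, -1), (35.5, 1), (41.5, -1), (43.0, 1)]
0
[... 585 characters left out ...]
 136, 136, 136, 136, 136, 136, 135, 135, 134, 134, 134, 134, 133, 130, 121, 96, 64, 42, 40, 40, 41, 42, 42, 42]
  edges [(1.5, -1)]
0.008 0.02083030277982336 s0 -8 [342. 147.] [321. 147.] [135, 136, 136, 137, 137, 139, 141, 143, 143, 145, 143, 143, 142, 142, 142, 141, 141, 141, 136, 118, 67, 45, 38, 37, 42, 41, 42, 43]
  edges [(2.0, -1)]
0 0.011 s0 38 [269. 156.] [236. 156.] [108, 106, 106, 105, 105, 104, 104, 104, 104, 102, 91, 77, 75, 105, 144, 158, 157, 155, 154, 154, 154, 155, 154, 154, 153, 154, 153, 153, 153, 153, 153, 153, 152, 151, 152, 151, 152, 152, 151, 151, 151, 151, 152, 151]
  edges [(43.0, -1), (44.5, 1)]
cam s 0.02799173077414722 lat 0.033717744344839116 z 0.2928293120729011
```

Seen from above, the rim spacings (8.1 and 19.3 mm, against 8 and 20 nominal) and the collar-to-rim distance (9.5 against 10) show no gaps: the pack is closed. The arm is clear, so I hand in.

```bash
python3 -c "
from cell import job; print(job.close_job())"
```

```text
the job is handed in; nothing more can be done
None
```

The job is handed in at about 22 s: both rack discs are on the spindle with hollow sides alternating, the pack of three was pushed up with about 16 N and measured closed to within about half a millimetre of the shoulder and each other, and it hangs free with the arm clear; I moved no other object, though I took no final picture of the bench around it.

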